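# Move the remotes to the new caddy in reverse order

## Robot

A 6-joint arm with a two-finger parallel gripper is mounted at the origin on the work surface. World frame = base frame: x ahead of the robot, y to its left, z up, the work surface at z = 0. Lengths are in mm, angles in rad, forces in N, time in s.
With the tool pointing down it reaches from about 325 to 900 mm from the base axis. Payload 6.1 kg.
Tool frame: the origin (TCP) lies between the finger pads; the fingertips stand 11 mm ahead of it and the grasp point (between the pads) lies 8 mm behind it (arm.tip_reach is the distance from the TCP to the fingertips, in mm); z points along the fingers, y is the direction in which the jaws open and shut (so a half turn about z gives the same grasp; the last joint's range is limited). The gripper opens to 85 mm and grips with 20 to 120 N. Pads are 22 mm wide; open, the fingers measure 114 mm over their backs; the gripper's body (76 mm by 85 mm) begins 54 mm behind the grasp point. The pads swing forward as they close: fully open they stand 13 mm farther back than shut.
Start: joints at [-1.47, 0.22, 1.526, -0, 1.395, -0.126], TCP at [140.531, -608.988, 242.3] pointing down, gripper open.
Joint ranges: [-2.98, 2.98], [-0.91, 2.08], [0.09, 2.57], [-1.24, 4.39], [0.2, 2.65], [-2.68, 2.68]. Speed limits (rad/s): [2.57, 2.57, 3.01, 3.14, 3.14, 3.14].

## Interface

Orientations are given as a 3x3 rotation matrix whose columns are the frame's x, y, z axes.
In Python, from plant import arm gives the robot as it stands.
- The arm moves only by the tool send_rows, never from a script. Its argument "rows" is a list of rows, each an object with "claw": the finger opening in m, from 0 to 0.0854; "travel": the shift along the tool's x, y, z in m, a list of three; "turn": the turn, a rotation vector about the tool's x, y, z in rad, a list of three. In form: [{"claw": claw, "travel": [x, y, z], "turn": [rx, ry, rz]}, ...]. A call has 1 to 12 rows; each row is the pose to reach, as a shift and turn from the pose measured when the call began, along the tool's axes at that moment; what a row does not reach only later rows make up. A row lasts 1/10 s, in which the tool goes at most 50 mm and 8.59 degrees, less where a joint would pass 70% of its speed; a pose out of reach is approached as far as the arm can. A call with a gripper value outside its range is refused whole. The fingers move at their own pace and stop on an object; the grip force is fixed at half the most. Time passes only in rows, so rows that repeat a pose let the fingers close. It gives the time, the measured TCP pose, the force and the opening at its end, in the units of the state.
- arm.sense(): the state, without advancing time (a new reading comes with each control period).
- arm.read_camera(name): name is "scene" or "top" or "wrist"; returns a dict with "image" (384x512x3 uint8, red, green, blue), "z_map" (384x512 float32, mm along the optical axis (not along the pixel's ray), 0 where there is no reading), "mtx" (3x3 intrinsics, pixels), "position" and "rotation" of the camera in the world. Camera axes: x right, y down, z forward; pixel columns grow to the right and rows downward; lengths in mm; the calibration is good to about 2 mm. A picture is of the moment at which its call begins.
- arm.job_done(): hands the job in, once; it reports no verdict.
Trained networks look in the newest picture that a camera, given by its name, has taken for a name from the list of things; names that differ only in an ending like _2 or _b are one class to them, and where a whole thing is asked for, a point or a joint stands for the part that bears it (a point fixed in the world has none). Each returns a list of dicts, best first, with "p" (0 to 1); they miss things now and then, are a little off and sometimes report something else, mostly with a low value. They report only what shows in the picture. A call takes as long as a camera call. They do not tell look-alikes from the thing itself.
- arm.find_in(camera, label): "box" ([left, top, right, bottom] in pixels, round what is visible of it).
- arm.regions_of(camera, label): "pixels" (384x512 bool, what is visible of it) and "box" ([left, top, right, bottom] in pixels, round what is visible of it).
- arm.landmark_of(camera, label): "location" ([column, row] in pixels: a listed point, or the origin of a listed thing).
The state is a dict: "clock": time; "joint_positions": joint angles; "qvel": joint speeds; "joint_torque": joint torques, N m; "eef_pos": TCP position; "ee_rot": TCP orientation; "wrist_force": force on the tool from outside, world axes, zero at the start; "wrist_torque": the same for the moment, N m; "grip_width": finger opening in mm.
Only numpy, scipy, OpenCV 4.12 (cv2) and the standard library are available. Lean on these libraries where they do the work, as an engineer would, in place of code of your own. Each camera call takes 0.05 s, during which the arm holds its last target. There are 200 camera calls.

## Task

Move the four things standing in the bamboo caddy over to the empty grey steel caddy, one per compartment and in reverse order: as seen from the robot, what stands furthest left in the bamboo caddy goes into the rightmost compartment of the steel one, the next into the second from the right, and so on. Each must end standing upright on the floor of its compartment, and none may be toppled or laid over on the way.

Things in the scene. Friction and masses are not known exactly. Their poses are not given: they have to be found in the camera images.
- silver_mid (a point): Silver soundbar remote, a slim aluminium bar with small black buttons, standing upright: 36 mm wide (x), 18 mm thick (y), 130 mm tall, 60 to 125 g. Stands on a floor 12 mm above the table top, its broad side roughly along the caddy's x. Point: its centre, half-way up; x along its width, y along its thickness, z up when it stands upright. 
- black_mid (a point): Matte black streaming remote with a round grey pad, standing upright: 40 mm wide (x), 20 mm thick (y), 140 mm tall, 50 to 100 g. Stands on a floor 12 mm above the table top, its broad side roughly along the caddy's x. Point: its centre, half-way up; x along its width, y along its thickness, z up when it stands upright. 
- torch_mid (a point): Small round aluminium torch standing on its tail, lens up: barrel 26 mm in diameter, head 32 mm in diameter over the top 33 mm, 125 mm tall, 70 to 140 g. Stands on a floor 12 mm above the table top. Point: its centre, half-way up; z up when it stands upright. 
- case_mid (a point): Hard spectacle case in dark wood with rounded edges and a brass seam, standing upright: 44 mm wide (x), 26 mm thick (y), 135 mm tall, 60 to 125 g. Stands on a floor 12 mm above the table top, its broad side roughly along the caddy's x. Point: its centre, half-way up; x along its width, y along its thickness, z up when it stands upright. 
- bamboo_caddy: The bamboo caddy in use at the start: a fixed bamboo tray 86 x 232 mm, 8 mm thick, that carries a row of four compartments centred at y = +81, +27, -27 and -81 mm (x = 0). Origin: centre of its underside, on the table; y runs along the row towards the robot's left, give or take about 17 degrees, x away from the robot. It may stand on the robot's left or right.
- steel_caddy: The empty caddy of grey painted steel, fixed, same form and sizes: tray 86 x 232 mm, four compartments in a row centred at y = +81, +27, -27 and -81 mm (x = 0), each 60 mm (x) by 42 mm (y) inside, walls 5 mm thick, floor 12 mm and rim 62 mm above the table. Origin: centre of its underside, on the table; y runs along the row towards the robot's left, give or take about 17 degrees, x away from the robot.
- bay_silver: One of the four alike bamboo compartments (fixed, 70 x 52 mm outside, 60 x 42 mm inside, walls 5 mm thick and 50 mm high above its floor, rim 62 mm above the table), the one in which the silver remote starts. Origin: under its centre, 8 mm above the table; x and y along the caddy's x and y. 
- bay_black: One of the four alike bamboo compartments (fixed, 70 x 52 mm outside, 60 x 42 mm inside, walls 5 mm thick and 50 mm high above its floor, rim 62 mm above the table), the one in which the black remote starts. Origin: under its centre, 8 mm above the table; x and y along the caddy's x and y. 
- bay_torch: One of the four alike bamboo compartments (fixed, 70 x 52 mm outside, 60 x 42 mm inside, walls 5 mm thick and 50 mm high above its floor, rim 62 mm above the table), the one in which the torch starts. Origin: under its centre, 8 mm above the table; x and y along the caddy's x and y. 
- bay_case: One of the four alike bamboo compartments (fixed, 70 x 52 mm outside, 60 x 42 mm inside, walls 5 mm thick and 50 mm high above its floor, rim 62 mm above the table), the one in which the spectacle case starts. Origin: under its centre, 8 mm above the table; x and y along the caddy's x and y. 
Mind the look-alikes: they are no part of the job. Of the things shaped like the bamboo_caddy, the wooden one is meant.

How it is judged:
By the outcome, as a careful person would: the job done as asked, in the order asked, and still so for the second after the job is handed in, with the robot touching nothing.
It also fails if it takes over 109 s, if anything falls off the work surface, if the arm or the gripper's body presses on something with over 40 N, if the wrist force passes 120 N, or if a joint passes its speed limit or range.

## Working session

There is one attempt and no reset: what is moved stays moved. The work goes in short steps, Python scripts to look and compute and a tool call to move; the robot and the scene stay as the last step left them, time stands still between calls to the robot, and variables do not carry over. Pictures are saved under pics/ and viewed, about 12 in all and at most 16, crops included, and the job is handed in when it is done.

Besides the shell and the picture viewer there is one more tool, called after "Request:" as a command line: name --argument value ..., lists and objects as JSON in quotes. send_rows: Moves the arm, as the interface text tells. Its arguments: {"type":"object","properties":{"rows":{"type":"array"}},"required":["rows"]}

```bash
mkdir -p pics; ls
python3 - <<'E'
from plant import arm
import cv2,numpy as np
ims=[]
for n in ["scene","top"]:
    c=arm.read_camera(n); cv2.imwrite(f"pics/{n}0.png",c["image"][:,:,::-1]); np.savez(f"{n}0.npz",**c)
    print(n,c["position"],c["rotation"].round(3).tolist(),c["mtx"].tolist())
    for l in ["silver_mid","black_mid","torch_mid","case_mid","bamboo_caddy","steel_caddy"]:
        print(l,[(np.round(d["location"]).tolist(),round(d["p"],2)) for d in arm.landmark_of(n,l)][:4])
s=arm.sense();print(s["clock"],s["eef_pos"],s["ee_rot"],s["grip_width"],s["wrist_force"])
E
```

```text
pics
scene [1016.55731277  436.80978126  673.12457019] [[-0.631, 0.505, -0.589], [0.775, 0.391, -0.496], [-0.021, -0.77, -0.638]] [[421.03361939071675, 0.0, 262.0299328696787], [0.0, 421.03361939071675, 189.74337139480974], [0.0, 0.0, 1.0]]
silver_mid [([374.0, 269.0], 0.79)]
black_mid [([294.0, 239.0], 0.63), ([319.0, 272.0], 0.4)]
torch_mid [([371.0, 290.0], 0.73), ([318.0, 251.0], 0.57)]
case_mid [([352.0, 258.0], 0.63)]
bamboo_caddy [([232.0, 165.0], 0.71), ([331.0, 278.0], 0.68)]
steel_caddy [([181.0, 212.0], 0.94)]
top [421.62719277   2.9516371  991.50459364] [[-0.003, -0.998, 0.065], [-1.0, 0.003, 0.01], [-0.01, -0.065, -0.998]] [[409.6671299064848, 0.0, 252.4860723349091], [0.0, 409.6671299064848, 190.4345711867205], [0.0, 0.0, 1.0]]
silver_mid [([133.0, 174.0], 0.81)]
black_mid [([207.0, 160.0], 0.53)]
torch_mid [([187.0, 165.0], 0.72)]
case_mid [([155.0, 176.0], 0.69)]
bamboo_caddy [([171.0, 173.0], 0.83), ([347.0, 242.0], 0.67)]
steel_caddy [([333.0, 153.0], 0.58)]
0.7 [ 140.54080676 -608.98765327  242.3240863 ] [[ 9.74382469e-01  2.24897317e-01  1.59900532e-05]
 [ 2.24897317e-01 -9.74382469e-01 -1.21679014e-05]
 [ 1.28438991e-05  1.54523099e-05 -1.00000000e+00]] 85.61043842485293 [ 0.32878137 -0.32601139  0.8910694 ]
```

View pics/scene0.png

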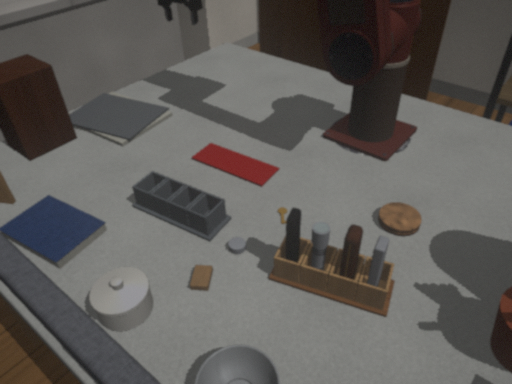

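View pics/top0.png

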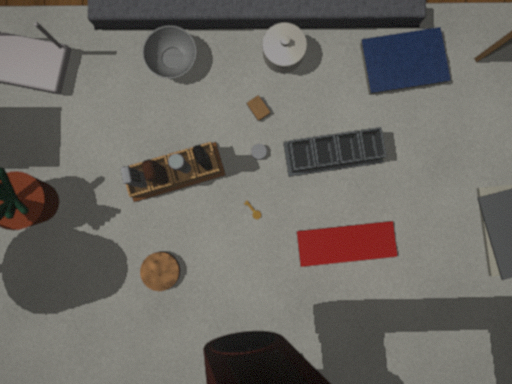

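The scene view shows the bamboo caddy at about (331,278) with four things in it, and the grey steel caddy at (181,205). In the top view, robot-left is image-left. The bamboo row runs from silver (133,174) through case (152,170) and torch (178,161) to black (203,157), and the steel caddy is at (334,150).

Things that could be mistaken for the bamboo caddy: the steel caddy (top 334,150), and the red mat (347,242), which is flat. I choose the wooden one at (173,172). I'll measure it and check a crop.

```bash
cat > h.py <<'E'
import numpy as np,cv2
def cloud(c):
    z=c["z_map"]; v,u=np.mgrid[:384,:512]; K=c["mtx"]
    p=np.stack([(u-K[0,2])/K[0,0]*z,(v-K[1,2])/K[1,1]*z,z],-1)@c["rotation"].T+c["position"]
    p[z==0]=np.nan; return p
def proj(c,P):
    q=(np.asarray(P,float)-c["position"])@c["rotation"]; return (q[...,:2]/q[...,2:])@np.diag([c["mtx"][0,0],c["mtx"][1,1]])+[c["mtx"][0,2],c["mtx"][1,2]]
def rect(xy): return cv2.minAreaRect(np.float32(xy))
E
python3 - <<'E'
from h import *
t=dict(np.load("top0.npz"));s=dict(np.load("scene0.npz"))
for n,c in(("top",t),("scene",s)):
    P=cloud(c);x,y,z=P[...,0],P[...,1],P[...,2]
    ok=(x>330)&(x<600)
    print(n,"table z",np.nanmedian(z[ok&(np.abs(y)<60)]))
    for nm,lo,hi in(("bam",60,340),("steel",-340,-60)):
        m=ok&(y>lo)&(y<hi)
        r=m&(z>50)&(z<68); 
        _,lab,st,_=cv2.connectedComponentsWithStats(r.astype(np.uint8)); 
        print(nm,"rim",rect(P[r][:,:2]),"z",np.median(z[r]),r.sum())
        w=m&(z>4)&(z<70);print("   all<70",rect(P[w][:,:2]))
        k=m&(z>95);n_,lab,st,_=cv2.connectedComponentsWithStats(k.astype(np.uint8))
        for i in range(1,n_):
            if st[i,4]>8:
                q=P[lab==i]; top=q[q[:,2]>q[:,2].max()-15]
                print("  obj",st[i],q.mean(0).round(),"zmax",q[:,2].max().round(),"top",top.mean(0).round(1),rect(top[:,:2]))
a=cv2.resize(t["image"][130:215,105:400],None,fx=2.7,fy=2.7,interpolation=2)
b=cv2.resize(s["image"][160:315,120:410],(a.shape[1],340),interpolation=2)
cv2.imwrite("pics/crop1.png",np.vstack([a,b])[:,:,::-1])
E
```

```text
top table z 0.29271976297150104
bam rim ((532.3331909179688, 201.40426635742188), (70.78265380859375, 214.2290496826172), 16.193756103515625) z 61.63585075643476 954
   all<70 ((465.05035400390625, 200.00482177734375), (276.37091064453125, 269.9916687011719), 89.76688385009766)
  obj [193 145  16  22 233] [550. 119. 144.] zmax 155.0 top [552.4 121.4 150.8] ((553.1486206054688, 122.08758544921875), (39.34131622314453, 19.872732162475586), 20.374095916748047)
  obj [168 154  18  17 226] [539. 171. 135.] zmax 142.0 top [539.9 172.5 137.7] ((540.124755859375, 173.2073211669922), (30.917434692382812, 31.009822845458984), 61.56983947753906)
  obj [142 159  20  23 346] [520. 224. 137.] zmax 151.0 top [521.1 226.8 145.2] ((521.9070434570312, 228.6881866455078), (43.79154968261719, 26.76721954345703), 15.950652122497559)
  obj [121 166  17  20 257] [510. 273. 132.] zmax 146.0 top [511.1 274.9 141.1] ((511.51141357421875, 276.4884338378906), (36.039024353027344, 19.435733795166016), 16.17487144470215)
steel rim ((577.1737060546875, -182.16378784179688), (69.49707794189453, 214.28050231933594),
[... 717 characters left out ...]
8, 172.17832946777344), (30.96526336669922, 33.056663513183594), 85.50283813476562)
  obj [342 224  22  38 572] [533. 231. 132.] zmax 151.0 top [527.7 229.3 146.1] ((524.0393676757812, 227.51168823242188), (42.656898498535156, 26.020782470703125), 14.439095497131348)
  obj [371 235  19  35 400] [521. 278. 129.] zmax 147.0 top [516.5 276.5 142. ] ((512.2959594726562, 275.1925354003906), (37.370849609375, 18.051252365112305), 11.48815631866455)
steel rim ((578.7672119140625, -184.7135009765625), (71.80767822265625, 218.54823303222656), 8.130712509155273) z 61.28052262463984 1034
   all<70 ((465.12237548828125, -200.30886840820312), (269.91094970703125, 277.7978210449219), 0.058172568678855896)
```

View pics/crop1.png

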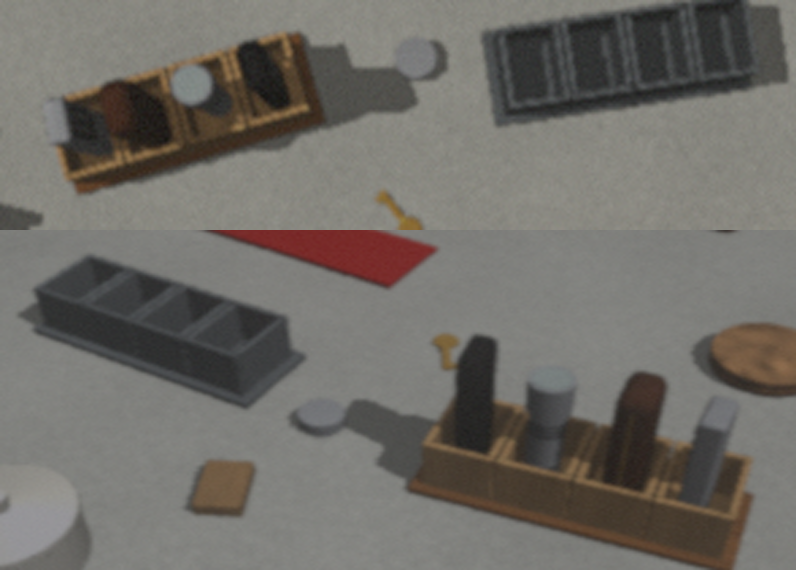

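The crop confirms it: the wooden caddy holds silver, case, torch and black from left to right (crop row ~y 100, x 55/120/190/265), and the steel one is empty. So silver goes to y=-81, case to -27, torch to +27 and black to +81.

I'll grip along the caddy's x (the broad side), so the fingers stay clear of neighbouring things.

```bash
cat >> h.py <<'E'
from scipy.spatial.transform import Rotation as R
PICK={"silver":(512,275.8,107,15.5),"case":(523,228,110,15.5),"torch":(540.6,172.7,113,16),"black":(554.3,121.8,110,18)}
PLACE={"silver":(589,-263.8,107,7.7),"case":(581.6,-210.3,110,7.7),"torch":(574.4,-156.7,113,7.7),"black":(567.1,-103.2,110,7.7)}
def Rw(yaw):  # tool y at world angle yaw, z down
    a=np.radians(yaw); y=np.array([np.cos(a),np.sin(a),0]); z=np.array([0,0,-1.]); return np.stack([np.cross(y,z),y,z],1)
def plan(*targets):
    """targets (x,y,z,yaw) world -> shift (m) and rotvec in the present tool frame"""
    from plant import arm
    s=arm.sense(); p,M=np.array(s["eef_pos"]),np.array(s["ee_rot"])
    print("t",round(s["clock"],2),"pos",p.round(1),"yaw",np.degrees(np.arctan2(M[1,1],M[0,1])).round(1),"w",round(s["grip_width"],1),"F",np.round(s["wrist_force"],1),"q",np.round(s["joint_positions"],2))
    for t in targets: print(t,"travel",(M.T@(np.array(t[:3])-p)/1000).round(4).tolist(),"turn",R.from_matrix(M.T@Rw(t[3])).as_rotvec().round(3).tolist())
E
python3 -c "
from h import *
plan((520,-250,310,16))"
```

```text
t 0.7 pos [ 140.5 -609.   242.3] yaw -77.0 w 85.6 F [ 0.3 -0.3  0.9] q [-1.47  0.22  1.53  0.    1.39 -0.13]
(520, -250, 310, 16) travel [0.4505, -0.2645, -0.0677] turn [0.0, 0.0, -1.623]
```

Request:
send_rows --rows '[{"claw": 0.085, "travel": [0.45, -0.264, -0.068], "turn": [0, 0, -1.62]}, {"claw": 0.085, "travel": [0.45, -0.264, -0.068], "turn": [0, 0, -1.62]}, {"claw": 0.085, "travel": [0.45, -0.264, -0.068], "turn": [0, 0, -1.62]}, {"claw": 0.085, "travel": [0.45, -0.264, -0.068], "turn": [0, 0, -1.62]}, {"claw": 0.085, "travel": [0.45, -0.264, -0.068], "turn": [0, 0, -1.62]}, {"claw": 0.085, "travel": [0.45, -0.264, -0.068], "turn": [0, 0, -1.62]}, {"claw": 0.085, "travel": [0.45, -0.264, -0.068], "turn": [0, 0, -1.62]}, {"claw": 0.085, "travel": [0.45, -0.264, -0.068], "turn": [0, 0, -1.62]}, {"claw": 0.085, "travel": [0.45, -0.264, -0.068], "turn": [0, 0, -1.62]}, {"claw": 0.085, "travel": [0.45, -0.264, -0.068], "turn": [0, 0, -1.62]}, {"claw": 0.085, "travel": [0.45, -0.264, -0.068], "turn": [0, 0, -1.62]}, {"claw": 0.085, "travel": [0.45, -0.264, -0.068], "turn": [0, 0, -1.62]}]'

```text
clock: 1.9
eef_pos: [522.0, -247.9, 311.0]
ee_rot: [[-0.279, 0.96, 0.002], [0.96, 0.279, 0.0], [-0.0, 0.002, -1.0]]
wrist_force: [0.4, -0.7, 0.5]
grip_width: 85.1
```

```bash
python3 -c "
from h import *
plan((512,275.8,260,15.5))"
```

```text
t 1.9 pos [ 522.  -247.9  311. ] yaw 16.2 w 85.1 F [ 0.4 -0.7  0.5] q [-0.58  0.07  1.57  0.    1.5  -0.86]
(512, 275.8, 260, 15.5) travel [0.5056, 0.1366, 0.051] turn [0.002, 0.0, 0.013]
```

Request:
send_rows --rows '[{"claw": 0.085, "travel": [0.506, 0.137, 0.051], "turn": [0.002, 0, 0.013]}, {"claw": 0.085, "travel": [0.506, 0.137, 0.051], "turn": [0.002, 0, 0.013]}, {"claw": 0.085, "travel": [0.506, 0.137, 0.051], "turn": [0.002, 0, 0.013]}, {"claw": 0.085, "travel": [0.506, 0.137, 0.051], "turn": [0.002, 0, 0.013]}, {"claw": 0.085, "travel": [0.506, 0.137, 0.051], "turn": [0.002, 0, 0.013]}, {"claw": 0.085, "travel": [0.506, 0.137, 0.051], "turn": [0.002, 0, 0.013]}, {"claw": 0.085, "travel": [0.506, 0.137, 0.051], "turn": [0.002, 0, 0.013]}, {"claw": 0.085, "travel": [0.506, 0.137, 0.051], "turn": [0.002, 0, 0.013]}, {"claw": 0.085, "travel": [0.506, 0.137, 0.051], "turn": [0.002, 0, 0.013]}, {"claw": 0.085, "travel": [0.506, 0.137, 0.051], "turn": [0.002, 0, 0.013]}, {"claw": 0.085, "travel": [0.506, 0.137, 0.051], "turn": [0.002, 0, 0.013]}, {"claw": 0.085, "travel": [0.506, 0.137, 0.051], "turn": [0.002, 0, 0.013]}]'

```text
clock: 3.1
eef_pos: [511.5, 278.6, 259.1]
ee_rot: [[-0.268, 0.963, -0.002], [0.963, 0.268, -0.0], [0.0, -0.002, -1.0]]
wrist_force: [0.2, -1.3, -1.0]
grip_width: 85.1
```

Run:
```python
from h import *
from plant import arm
plan(PICK["silver"])
c=arm.read_camera("wrist");cv2.imwrite("pics/w1.png",c["image"][:,:,::-1])
P=cloud(c);x,y,z=P[...,0],P[...,1],P[...,2]
k=((z>115)&(z<160)&(y>60)&(y<340)&(x>400)&(x<620)).astype(np.uint8)
n,lab,st,_=cv2.connectedComponentsWithStats(k)
for i in range(1,n):
    if st[i,4]>60:
        q=P[lab==i];top=q[q[:,2]>q[:,2].max()-12];print(st[i],q[:,2].max().round(),rect(top[:,:2]))
```

```text
t 3.1 pos [511.5 278.6 259.1] yaw 15.6 w 85.1 F [ 0.2 -1.3 -1. ] q [0.36 0.11 1.62 0.   1.41 0.09]
(512, 275.8, 107, 15.5) travel [-0.0028, -0.0, 0.1521] turn [-0.002, -0.0, 0.001]
[240 183  38  26 877] 145.0 ((511.6743469238281, 274.72119140625), (36.046512603759766, 18.14144515991211), 11.204096794128418)
[ 234  224   44   34 1343] 150.0 ((521.5834350585938, 227.44053649902344), (43.85400390625, 24.449024200439453), 14.656693458557129)
[244 269  30  36 883] 141.0 ((540.4718017578125, 171.66064453125), (31.299488067626953, 31.71132469177246), 70.28408813476562)
[241 311  35  22 655] 149.0 ((551.5286865234375, 128.31997680664062), (38.61780548095703, 6.161691188812256), 16.56642723083496)
```

View pics/w1.png

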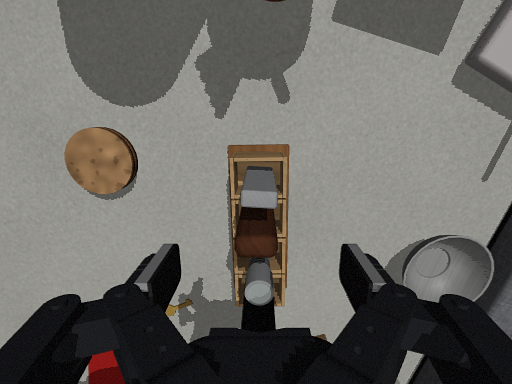

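The wrist view shows the silver top at (260,188), case (257,240), torch (258,285), and black partly hidden by the gripper at (258,318). This agrees with the other cameras. Next I descend on silver.

Request:
send_rows --rows '[{"claw": 0.08, "travel": [-0.0034, 0, 0.05], "turn": [-0.002, 0, 0.03]}, {"claw": 0.08, "travel": [-0.0034, 0, 0.09], "turn": [-0.002, 0, 0.03]}, {"claw": 0.08, "travel": [-0.0034, 0, 0.13], "turn": [-0.002, 0, 0.03]}, {"claw": 0.08, "travel": [-0.0034, 0, 0.152], "turn": [-0.002, 0, 0.03]}, {"claw": 0.08, "travel": [-0.0034, 0, 0.152], "turn": [-0.002, 0, 0.03]}, {"claw": 0.06, "travel": [-0.0034, 0, 0.152], "turn": [-0.002, 0, 0.03]}, {"claw": 0.045, "travel": [-0.0034, 0, 0.152], "turn": [-0.002, 0, 0.03]}, {"claw": 0.025, "travel": [-0.0034, 0, 0.152], "turn": [-0.002, 0, 0.03]}, {"claw": 0.025, "travel": [-0.0034, 0, 0.152], "turn": [-0.002, 0, 0.03]}, {"claw": 0.025, "travel": [-0.0034, 0, 0.152], "turn": [-0.002, 0, 0.03]}, {"claw": 0.025, "travel": [-0.0034, 0, 0.152], "turn": [-0.002, 0, 0.03]}, {"claw": 0.025, "travel": [-0.0034, 0, 0.152], "turn": [-0.002, 0, 0.03]}]'

```text
clock: 4.35
eef_pos: [513.7, 273.5, 109.9]
ee_rot: [[-0.239, 0.971, 0.004], [0.971, 0.239, -0.0], [-0.001, 0.003, -1.0]]
wrist_force: [-1.6, -1.1, 5.8]
grip_width: 35.5
```

Request:
send_rows --rows '[{"claw": 0.025, "travel": [0, 0, -0.03], "turn": [0, 0, 0]}, {"claw": 0.025, "travel": [0, 0, -0.06], "turn": [0, 0, 0]}, {"claw": 0.025, "travel": [0, 0, -0.1], "turn": [0, 0, 0]}, {"claw": 0.025, "travel": [0, 0, -0.14], "turn": [0, 0, 0]}, {"claw": 0.025, "travel": [0, 0, -0.17], "turn": [0, 0, 0]}, {"claw": 0.025, "travel": [0, 0, -0.17], "turn": [0, 0, 0]}]'

```text
clock: 4.95
eef_pos: [515.8, 274.7, 287.5]
ee_rot: [[-0.239, 0.971, 0.015], [0.971, 0.239, 0.004], [-0.0, 0.015, -1.0]]
wrist_force: [0.1, 0.4, -0.9]
grip_width: 35.5
```

```bash
python3 -c "
from h import *
plan((589,-263.8,280,7.7))"
```

```text
t 4.95 pos [515.8 274.7 287.5] yaw 13.8 w 35.5 F [ 0.1  0.4 -0.9] q [ 0.36  0.09  1.59 -0.    1.45  0.11]
(589, -263.8, 280, 7.7) travel [-0.5404, -0.0578, 0.0066] turn [0.015, -0.001, 0.107]
```

Request:
send_rows --rows '[{"claw": 0.025, "travel": [-0.02, -0.002, 0], "turn": [0.015, 0, 0]}, {"claw": 0.025, "travel": [-0.055, -0.006, 0], "turn": [0.015, 0, 0.02]}, {"claw": 0.025, "travel": [-0.1, -0.011, 0.002], "turn": [0.015, 0, 0.03]}, {"claw": 0.025, "travel": [-0.148, -0.016, 0.003], "turn": [0.015, 0, 0.04]}, {"claw": 0.025, "travel": [-0.196, -0.021, 0.004], "turn": [0.015, 0, 0.05]}, {"claw": 0.025, "travel": [-0.244, -0.026, 0.005], "turn": [0.015, 0, 0.06]}, {"claw": 0.025, "travel": [-0.292, -0.031, 0.006], "turn": [0.015, 0, 0.07]}, {"claw": 0.025, "travel": [-0.34, -0.036, 0.0066], "turn": [0.015, 0, 0.08]}, {"claw": 0.025, "travel": [-0.388, -0.041, 0.0066], "turn": [0.015, 0, 0.09]}, {"claw": 0.025, "travel": [-0.436, -0.046, 0.0066], "turn": [0.015, 0, 0.1]}, {"claw": 0.025, "travel": [-0.48, -0.051, 0.0066], "turn": [0.015, 0, 0.107]}, {"claw": 0.025, "travel": [-0.51, -0.055, 0.0066], "turn": [0.015, 0, 0.107]}]'

```text
clock: 6.15
eef_pos: [584.0, -236.7, 279.5]
ee_rot: [[-0.132, 0.991, -0.0], [0.991, 0.132, 0.0], [0.0, -0.0, -1.0]]
wrist_force: [0.7, 0.7, -1.4]
grip_width: 35.2
```

Request:
send_rows --rows '[{"claw": 0.025, "travel": [-0.02, -0.002, 0], "turn": [0, 0, 0]}, {"claw": 0.025, "travel": [-0.03, -0.003, 0], "turn": [0, 0, 0]}, {"claw": 0.025, "travel": [-0.03, -0.003, 0], "turn": [0, 0, 0]}, {"claw": 0.025, "travel": [-0.03, -0.003, 0], "turn": [0, 0, 0]}]'

```text
clock: 6.55
eef_pos: [584.9, -265.8, 279.3]
ee_rot: [[-0.132, 0.991, -0.001], [0.991, 0.132, 0.001], [0.001, -0.0, -1.0]]
wrist_force: [0.1, 0.0, 0.1]
grip_width: 35.5
```

```bash
cat >> h.py <<'E'
def held(zmin,box=(480,680,-330,-40)):
    """measure held thing below the gripper & steel rim, from scene camera"""
    from plant import arm
    p=np.array(arm.sense()["eef_pos"])
    for n in("scene","top"):
        c=arm.read_camera(n); P=cloud(c);x,y,z=P[...,0],P[...,1],P[...,2]
        r=(z>52)&(z<68)&(x>box[0])&(x<box[1])&(y>box[2])&(y<box[3]); print(n,"rim",np.round(rect(P[r][:,:2])[0],1),round(rect(P[r][:,:2])[2],1))
        k=(z>zmin)&(z<p[2]-25)&(np.hypot(x-p[0],y-p[1])<60)
        if k.sum()>20:
            q=P[k]; print("  held px",k.sum(),"lowest z",np.percentile(q[:,2],1).round(1))
            for a in np.arange(q[:,2].min(),q[:,2].max(),25):
                s=q[(q[:,2]>=a)&(q[:,2]<a+25)]
                if len(s)>10: print("   z",a.round(),rect(s[:,:2]))
    return c
E
python3 - <<'E'
from h import *
from plant import arm
plan((589,-263.8,107,7.7)); held(120)
c=arm.read_camera("scene");cv2.imwrite("pics/s2.png",cv2.resize(c["image"][60:300,60:320],None,fx=2,fy=2)[:,:,::-1])
E
```

```text
t 6.55 pos [ 584.9 -265.8  279.3] yaw 7.6 w 35.5 F [0.1 0.  0.1] q [-0.55  0.24  1.43  0.    1.47 -0.68]
(589, -263.8, 107, 7.7) travel [0.0012, 0.0044, 0.1723] turn [-0.0, -0.001, -0.002]
scene rim [ 579.2 -183.5] 7.9
  held px 524 lowest z 185.2
   z 184.0 ((584.8242797851562, -256.0450744628906), (17.345916748046875, 38.506919860839844), 74.84292602539062)
   z 209.0 ((585.5665893554688, -256.1033935546875), (15.731880187988281, 38.545753479003906), 76.21478271484375)
   z 234.0 ((586.447265625, -255.72438049316406), (16.55848503112793, 37.7271614074707), 73.14312744140625)
top rim [ 578.7 -182.4] 8.1
  held px 263 lowest z 185.0
   z 183.0 ((579.8037719726562, -254.93032836914062), (37.69000244140625, 13.304872512817383), 27.910449981689453)
   z 208.0 ((581.2613525390625, -253.45635986328125), (35.88046646118164, 8.427929878234863), 19.22533416748047)
   z 233.0 ((582.3259887695312, -252.89242553710938), (35.10995101928711, 3.4734153747558594), 10.343034744262695)
```

View pics/s2.png

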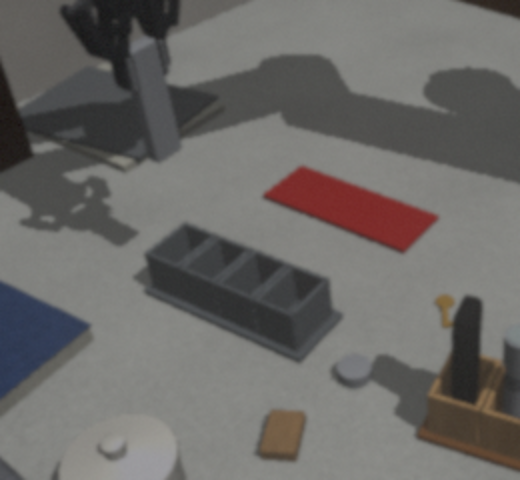

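The silver remote is held upright at (155,100), and the caddy is empty. I'm aligning and lowering.

Request:
send_rows --rows '[{"claw": 0.025, "travel": [0, 0.0042, 0.03], "turn": [0, 0, 0]}, {"claw": 0.025, "travel": [0, 0.0042, 0.065], "turn": [0, 0, 0]}, {"claw": 0.025, "travel": [0, 0.0042, 0.1], "turn": [0, 0, 0]}, {"claw": 0.025, "travel": [0, 0.0042, 0.12], "turn": [0, 0, 0]}, {"claw": 0.025, "travel": [0, 0.0042, 0.14], "turn": [0, 0, 0]}, {"claw": 0.025, "travel": [0, 0.0042, 0.153], "turn": [0, 0, 0]}, {"claw": 0.025, "travel": [0, 0.0042, 0.162], "turn": [0, 0, 0]}, {"claw": 0.025, "travel": [0, 0.0042, 0.167], "turn": [0, 0, 0]}, {"claw": 0.025, "travel": [0, 0.0042, 0.168], "turn": [0, 0, 0]}, {"claw": 0.025, "travel": [0, 0.0042, 0.168], "turn": [0, 0, 0]}]'

```text
clock: 7.7
eef_pos: [589.8, -265.0, 112.5]
ee_rot: [[-0.134, 0.991, 0.001], [0.991, 0.134, -0.0], [-0.0, 0.001, -1.0]]
wrist_force: [0.5, 0.3, -1.5]
grip_width: 35.5
```

Request:
send_rows --rows '[{"claw": 0.025, "travel": [0, 0, 0.002], "turn": [0, 0, 0]}, {"claw": 0.025, "travel": [0, 0, 0.003], "turn": [0, 0, 0]}, {"claw": 0.025, "travel": [0, 0, 0.003], "turn": [0, 0, 0]}]'

```text
clock: 8.0
eef_pos: [590.1, -265.2, 110.0]
ee_rot: [[-0.134, 0.991, 0.002], [0.991, 0.134, -0.001], [-0.001, 0.002, -1.0]]
wrist_force: [0.2, 0.6, -1.6]
grip_width: 35.5
```

Request:
send_rows --rows '[{"claw": 0.025, "travel": [0, 0, 0.0015], "turn": [0, 0, 0]}, {"claw": 0.025, "travel": [0, 0, 0.002], "turn": [0, 0, 0]}, {"claw": 0.025, "travel": [0, 0, 0.002], "turn": [0, 0, 0]}]'

```text
clock: 8.3
eef_pos: [590.3, -265.6, 109.9]
ee_rot: [[-0.134, 0.991, 0.002], [0.991, 0.134, -0.001], [-0.002, 0.002, -1.0]]
wrist_force: [-3.9, 1.1, 7.5]
grip_width: 35.4
```

Floor contact. I open the gripper, then rise.

Request:
send_rows --rows '[{"claw": 0.04, "travel": [0, 0, 0], "turn": [0, 0, 0]}, {"claw": 0.05, "travel": [0, 0, 0], "turn": [0, 0, 0]}, {"claw": 0.065, "travel": [0, 0, 0], "turn": [0, 0, 0]}, {"claw": 0.08, "travel": [0, 0, 0], "turn": [0, 0, 0]}, {"claw": 0.08, "travel": [0, 0, -0.01], "turn": [0, 0, 0]}, {"claw": 0.08, "travel": [0, 0, -0.05], "turn": [0, 0, 0]}, {"claw": 0.08, "travel": [0, 0, -0.1], "turn": [0, 0, 0]}, {"claw": 0.08, "travel": [0, 0, -0.14], "turn": [0, 0, 0]}, {"claw": 0.08, "travel": [0, 0, -0.14], "turn": [0, 0, 0]}]'

```text
clock: 9.2
eef_pos: [593.4, -267.4, 259.5]
ee_rot: [[-0.134, 0.991, 0.015], [0.991, 0.134, -0.009], [-0.011, 0.013, -1.0]]
wrist_force: [0.0, -0.5, 0.8]
grip_width: 80.1
```

```bash
cat >> h.py <<'E'
def look(name,names=("scene",)):
    from plant import arm
    ims=[]
    for n in names:
        c=arm.read_camera(n); P=cloud(c);x,y,z=P[...,0],P[...,1],P[...,2]
        k=((z>80)&(z<165)&(np.abs(y)<350)&(x>450)&(x<650)).astype(np.uint8)
        m,lab,st,_=cv2.connectedComponentsWithStats(k)
        for i in range(1,m):
            if st[i,4]>60:
                q=P[lab==i];t=q[q[:,2]>q[:,2].max()-12];print(n,st[i].tolist(),q[:,2].max().round(),np.round(rect(t[:,:2])[0],1),np.round(rect(t[:,:2])[1],1),round(rect(t[:,:2])[2]))
        cv2.imwrite(f"pics/{name}_{n}.png",cv2.resize(c["image"][120:320,110:420],None,fx=2,fy=2)[:,:,::-1])
E
python3 - <<'E'
from h import *
look("a",("scene","top"))
plan((523,228,270,14.8))
E
```

```text
scene [137, 149, 21, 32, 450] 146.0 [ 589.8 -263. ] [35.1 21.7] 11
scene [286, 208, 16, 42, 537] 157.0 [555.4 121.4] [39.  19.9] 19
scene [312, 222, 19, 34, 521] 142.0 [541.8 172.2] [32.2 31.7] 35
scene [341, 224, 23, 44, 663] 151.0 [523.4 227.2] [44.5 25.8] 16
top [370, 129, 18, 22, 300] 146.0 [ 588.1 -261.5] [35.4 18.9] 7
top [193, 145, 17, 23, 250] 155.0 [553.  122.3] [38.3 20. ] 19
top [168, 154, 19, 17, 236] 142.0 [540.1 173.6] [31.9 30. ] 87
top [142, 159, 21, 24, 373] 152.0 [522.1 228.5] [41.9 25.4] 15
t 9.3 pos [ 590.8 -265.8  252.4] yaw 7.7 w 80.0 F [ 0.5 -0.5 -1.2] q [-0.54  0.26  1.46  0.    1.41 -0.68]
(523, 228, 270, 14.8) travel [0.4984, -0.0011, -0.0197] turn [0.005, 0.005, -0.124]
```

View pics/a_scene.png

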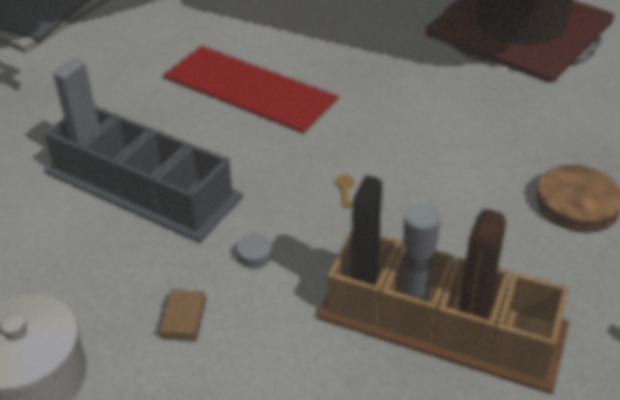

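Silver stands upright in the rightmost steel compartment, at (75,100) in the crop. Next is the case.

Request:
send_rows --rows '[{"claw": 0.085, "travel": [0.04, 0, -0.02], "turn": [0, 0, -0.02]}, {"claw": 0.085, "travel": [0.498, -0.001, -0.02], "turn": [0.005, 0.005, -0.124]}, {"claw": 0.085, "travel": [0.498, -0.001, -0.02], "turn": [0.005, 0.005, -0.124]}, {"claw": 0.085, "travel": [0.498, -0.001, -0.02], "turn": [0.005, 0.005, -0.124]}, {"claw": 0.085, "travel": [0.498, -0.001, -0.02], "turn": [0.005, 0.005, -0.124]}, {"claw": 0.085, "travel": [0.498, -0.001, -0.02], "turn": [0.005, 0.005, -0.124]}, {"claw": 0.085, "travel": [0.498, -0.001, -0.02], "turn": [0.005, 0.005, -0.124]}, {"claw": 0.085, "travel": [0.498, -0.001, -0.02], "turn": [0.005, 0.005, -0.124]}, {"claw": 0.085, "travel": [0.498, -0.001, -0.02], "turn": [0.005, 0.005, -0.124]}, {"claw": 0.085, "travel": [0.498, -0.001, -0.02], "turn": [0.005, 0.005, -0.124]}, {"claw": 0.085, "travel": [0.498, -0.001, -0.02], "turn": [0.005, 0.005, -0.124]}, {"claw": 0.085, "travel": [0.498, -0.001, -0.02], "turn": [0.005, 0.005, -0.124]}]'

```text
clock: 10.5
eef_pos: [521.8, 229.0, 268.5]
ee_rot: [[-0.259, 0.966, -0.003], [0.966, 0.259, -0.001], [0.0, -0.003, -1.0]]
wrist_force: [-0.3, 0.5, 0.2]
grip_width: 85.1
```

Request:
send_rows --rows '[{"claw": 0.085, "travel": [0, 0, 0.001], "turn": [0, 0, 0]}]'

```text
clock: 10.6
eef_pos: [521.7, 228.0, 266.7]
ee_rot: [[-0.258, 0.966, -0.004], [0.966, 0.258, -0.002], [-0.001, -0.005, -1.0]]
wrist_force: [0.8, -0.6, -0.0]
grip_width: 84.8
```

```bash
python3 -c "
from h import *
plan((522.8,228,110,15))"
```

```text
t 10.6 pos [521.7 228.  266.7] yaw 15.0 w 84.8 F [ 0.8 -0.6 -0. ] q [ 0.27  0.08  1.64 -0.    1.43  0.01]
(522.8, 228, 110, 15) travel [-0.0002, 0.0018, 0.1567] turn [-0.005, 0.001, -0.0]
```

Request:
send_rows --rows '[{"claw": 0.085, "travel": [0, 0.001, 0.04], "turn": [-0.005, 0.001, 0]}, {"claw": 0.085, "travel": [0, 0.0018, 0.08], "turn": [-0.005, 0.001, 0]}, {"claw": 0.085, "travel": [0, 0.0018, 0.12], "turn": [-0.005, 0.001, 0]}, {"claw": 0.085, "travel": [0, 0.0018, 0.148], "turn": [-0.005, 0.001, 0]}, {"claw": 0.085, "travel": [0, 0.0018, 0.156], "turn": [-0.005, 0.001, 0]}, {"claw": 0.07, "travel": [0, 0.0018, 0.156], "turn": [-0.005, 0.001, 0]}, {"claw": 0.055, "travel": [0, 0.0018, 0.156], "turn": [-0.005, 0.001, 0]}, {"claw": 0.035, "travel": [0, 0.0018, 0.156], "turn": [-0.005, 0.001, 0]}, {"claw": 0.035, "travel": [0, 0.0018, 0.156], "turn": [-0.005, 0.001, 0]}, {"claw": 0.035, "travel": [0, 0.0018, 0.156], "turn": [-0.005, 0.001, 0]}, {"claw": 0.035, "travel": [0, 0.0018, 0.156], "turn": [-0.005, 0.001, 0]}]'

```text
clock: 11.7
eef_pos: [524.3, 228.4, 113.1]
ee_rot: [[-0.259, 0.966, 0.004], [0.966, 0.259, 0.001], [-0.0, 0.004, -1.0]]
wrist_force: [-1.2, -1.0, 6.8]
grip_width: 43.0
```

Request:
send_rows --rows '[{"claw": 0.035, "travel": [0, 0, -0.03], "turn": [0, 0, 0]}, {"claw": 0.035, "travel": [0, 0, -0.06], "turn": [0, 0, 0]}, {"claw": 0.035, "travel": [0, 0, -0.1], "turn": [0, 0, 0]}, {"claw": 0.035, "travel": [0, 0, -0.14], "turn": [0, 0, 0]}, {"claw": 0.035, "travel": [0, 0, -0.17], "turn": [0, 0, 0]}, {"claw": 0.035, "travel": [0, 0, -0.18], "turn": [0, 0, 0]}, {"claw": 0.035, "travel": [0, 0, -0.18], "turn": [0, 0, 0]}]'

```text
clock: 12.4
eef_pos: [524.4, 228.6, 295.0]
ee_rot: [[-0.259, 0.966, 0.008], [0.966, 0.259, 0.002], [-0.0, 0.008, -1.0]]
wrist_force: [-1.0, 0.3, -0.6]
grip_width: 43.4
```

```bash
python3 -c "
from h import *
plan((581.6,-210.3,290,7.7))"
```

```text
t 12.4 pos [524.4 228.6 295. ] yaw 15.0 w 43.4 F [-1.   0.3 -0.6] q [ 0.27  0.06  1.61 -0.    1.47  0.01]
(581.6, -210.3, 290, 7.7) travel [-0.4387, -0.0584, 0.0046] turn [0.008, -0.0, 0.128]
```

Request:
send_rows --rows '[{"claw": 0.035, "travel": [-0.02, -0.003, 0], "turn": [0.008, 0, 0.01]}, {"claw": 0.035, "travel": [-0.055, -0.007, 0], "turn": [0.008, 0, 0.02]}, {"claw": 0.035, "travel": [-0.1, -0.013, 0.002], "turn": [0.008, 0, 0.04]}, {"claw": 0.035, "travel": [-0.148, -0.02, 0.004], "turn": [0.008, 0, 0.05]}, {"claw": 0.035, "travel": [-0.196, -0.026, 0.004], "turn": [0.008, 0, 0.07]}, {"claw": 0.035, "travel": [-0.244, -0.032, 0.004], "turn": [0.008, 0, 0.08]}, {"claw": 0.035, "travel": [-0.292, -0.039, 0.004], "turn": [0.008, 0, 0.1]}, {"claw": 0.035, "travel": [-0.34, -0.045, 0.004], "turn": [0.008, 0, 0.11]}, {"claw": 0.035, "travel": [-0.38, -0.051, 0.004], "turn": [0.008, 0, 0.128]}, {"claw": 0.035, "travel": [-0.415, -0.055, 0.004], "turn": [0.008, 0, 0.128]}, {"claw": 0.035, "travel": [-0.435, -0.058, 0.004], "turn": [0.008, 0, 0.128]}, {"claw": 0.035, "travel": [-0.4387, -0.0584, 0.004], "turn": [0.008, 0, 0.128]}]'

```text
clock: 13.6
eef_pos: [580.7, -211.9, 287.9]
ee_rot: [[-0.131, 0.991, -0.003], [0.991, 0.131, 0.002], [0.002, -0.003, -1.0]]
wrist_force: [-0.2, -0.2, -1.0]
grip_width: 43.4
```

Request:
send_rows --rows '[{"claw": 0.035, "travel": [0, 0, 0], "turn": [0, 0, 0]}, {"claw": 0.035, "travel": [0, 0, 0], "turn": [0, 0, 0]}]'

```text
clock: 13.8
eef_pos: [580.4, -210.5, 286.7]
ee_rot: [[-0.132, 0.991, -0.005], [0.991, 0.132, 0.003], [0.004, -0.005, -1.0]]
wrist_force: [1.0, 0.5, -1.1]
grip_width: 43.3
```

```bash
python3 -c "
from h import *
plan((582.3,-210,116,7.7));held(160)"
```

```text
t 13.8 pos [ 580.4 -210.5  286.7] yaw 7.6 w 43.3 F [ 1.   0.5 -1.1] q [-0.48  0.18  1.49  0.    1.48 -0.61]
(582.3, -210, 116, 7.7) travel [-0.0005, 0.0027, 0.1707] turn [-0.005, -0.004, -0.002]
scene rim [ 579.2 -183.7] 8.3
  held px 653 lowest z 190.9
   z 190.0 ((581.313720703125, -202.3162078857422), (23.4298095703125, 45.51289367675781), 68.23612976074219)
   z 215.0 ((582.3880615234375, -201.66180419921875), (23.332569122314453, 45.54867935180664), 68.7107925415039)
   z 240.0 ((582.4302368164062, -201.588623046875), (20.26024627685547, 45.1948356628418), 73.21804809570312)
top rim [ 574.5 -154.2] 8.3
  held px 66 lowest z 194.8
   z 194.0 ((585.5235595703125, -195.2571563720703), (19.225208282470703, 2.004258155822754), 1.5110808610916138)
   z 219.0 ((589.2279052734375, -194.87310791015625), (1.9560272693634033, 14.395214080810547), 86.47682189941406)
   z 244.0 ((592.2467041015625, -194.95932006835938), (1.0295263528823853, 8.073039054870605), 83.72220611572266)
```

Request:
send_rows --rows '[{"claw": 0.035, "travel": [-0.0005, 0.0027, 0.03], "turn": [-0.005, -0.004, 0]}, {"claw": 0.035, "travel": [-0.0005, 0.0027, 0.065], "turn": [-0.005, -0.004, 0]}, {"claw": 0.035, "travel": [-0.0005, 0.0027, 0.1], "turn": [-0.005, -0.004, 0]}, {"claw": 0.035, "travel": [-0.0005, 0.0027, 0.12], "turn": [-0.005, -0.004, 0]}, {"claw": 0.035, "travel": [-0.0005, 0.0027, 0.14], "turn": [-0.005, -0.004, 0]}, {"claw": 0.035, "travel": [-0.0005, 0.0027, 0.155], "turn": [-0.005, -0.004, 0]}, {"claw": 0.035, "travel": [-0.0005, 0.0027, 0.165], "turn": [-0.005, -0.004, 0]}, {"claw": 0.035, "travel": [-0.0005, 0.0027, 0.17], "turn": [-0.005, -0.004, 0]}, {"claw": 0.035, "travel": [-0.0005, 0.0027, 0.172], "turn": [-0.005, -0.004, 0]}, {"claw": 0.035, "travel": [-0.0005, 0.0027, 0.173], "turn": [-0.005, -0.004, 0]}, {"claw": 0.035, "travel": [-0.0005, 0.0027, 0.174], "turn": [-0.005, -0.004, 0]}]'

```text
clock: 15.0
eef_pos: [583.4, -210.3, 114.6]
ee_rot: [[-0.133, 0.991, 0.003], [0.991, 0.133, -0.001], [-0.002, 0.003, -1.0]]
wrist_force: [0.3, -0.1, -0.9]
grip_width: 43.5
```

Request:
send_rows --rows '[{"claw": 0.035, "travel": [0, 0, 0.001], "turn": [0, 0, 0]}, {"claw": 0.035, "travel": [0, 0, 0.002], "turn": [0, 0, 0]}, {"claw": 0.035, "travel": [0, 0, 0.003], "turn": [0, 0, 0]}]'

```text
clock: 15.3
eef_pos: [583.9, -210.8, 113.0]
ee_rot: [[-0.133, 0.991, 0.004], [0.991, 0.133, -0.002], [-0.003, 0.004, -1.0]]
wrist_force: [-2.7, -0.4, 11.2]
grip_width: 43.2
```

Contact. I open, rise and move above the torch.

Request:
send_rows --rows '[{"claw": 0.045, "travel": [0, 0, -0.001], "turn": [0, 0, 0]}, {"claw": 0.055, "travel": [0, 0, -0.001], "turn": [0, 0, 0]}, {"claw": 0.07, "travel": [0, 0, -0.001], "turn": [0, 0, 0]}, {"claw": 0.085, "travel": [0, 0, -0.001], "turn": [0, 0, 0]}, {"claw": 0.085, "travel": [0, 0, -0.01], "turn": [0, 0, 0]}, {"claw": 0.085, "travel": [0, 0, -0.05], "turn": [0, 0, 0]}, {"claw": 0.085, "travel": [0, 0, -0.1], "turn": [0, 0, 0]}, {"claw": 0.085, "travel": [0, 0, -0.14], "turn": [0, 0, 0]}, {"claw": 0.085, "travel": [0, 0, -0.15], "turn": [0, 0, 0]}]'

```text
clock: 16.2
eef_pos: [585.8, -211.7, 270.7]
ee_rot: [[-0.133, 0.991, 0.014], [0.991, 0.133, -0.007], [-0.009, 0.013, -1.0]]
wrist_force: [-0.2, -0.7, 0.7]
grip_width: 84.7
```

```bash
python3 -c "
from h import *
look('b',('scene','top'));plan((540.8,172.7,270,15.5))"
```

```text
scene [137, 149, 40, 41, 1012] 151.0 [ 587.  -234.4] [42.2 76.6] 8
scene [286, 208, 16, 42, 533] 156.0 [554.7 121.1] [40.2 20. ] 20
scene [312, 222, 19, 34, 519] 142.0 [540.7 172.2] [32.6 30.4] 34
top [345, 130, 14, 24, 159] 149.0 [ 592.1 -199. ] [11.7 29.4] 65
top [193, 145, 17, 23, 249] 156.0 [553.3 122.4] [38.  19.8] 19
top [168, 154, 19, 17, 233] 142.0 [539.9 173.2] [32.1 30.2] 90
t 16.3 pos [ 584.6 -211.1  266.6] yaw 7.6 w 85.3 F [ 0.4 -0.  -0.9] q [-0.47  0.19  1.52 -0.    1.42 -0.61]
(540.8, 172.7, 270, 15.5) travel [0.3862, 0.0076, -0.0058] turn [0.008, 0.007, -0.137]
```

View pics/b_scene.png

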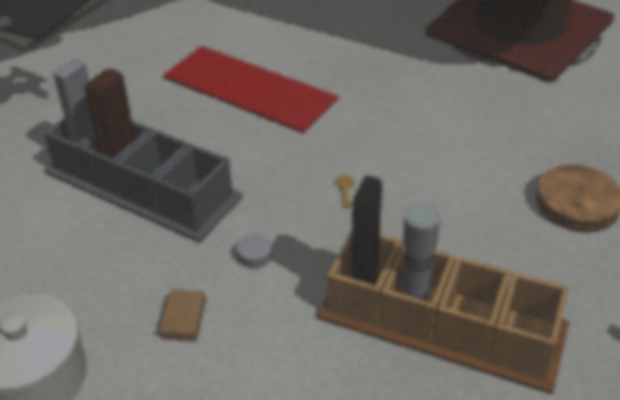

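Silver and case both stand upright in the two right-hand compartments, at (72,95) and (110,110). Next is the torch.

Request:
send_rows --rows '[{"claw": 0.085, "travel": [0.04, 0, -0.006], "turn": [0, 0, -0.02]}, {"claw": 0.085, "travel": [0.386, 0.0076, -0.006], "turn": [0.008, 0.007, -0.137]}, {"claw": 0.085, "travel": [0.386, 0.0076, -0.006], "turn": [0.008, 0.007, -0.137]}, {"claw": 0.085, "travel": [0.386, 0.0076, -0.006], "turn": [0.008, 0.007, -0.137]}, {"claw": 0.085, "travel": [0.386, 0.0076, -0.006], "turn": [0.008, 0.007, -0.137]}, {"claw": 0.085, "travel": [0.386, 0.0076, -0.006], "turn": [0.008, 0.007, -0.137]}, {"claw": 0.085, "travel": [0.386, 0.0076, -0.006], "turn": [0.008, 0.007, -0.137]}, {"claw": 0.085, "travel": [0.386, 0.0076, -0.006], "turn": [0.008, 0.007, -0.137]}, {"claw": 0.085, "travel": [0.386, 0.0076, -0.006], "turn": [0.008, 0.007, -0.137]}, {"claw": 0.085, "travel": [0.386, 0.0076, -0.006], "turn": [0.008, 0.007, -0.137]}, {"claw": 0.085, "travel": [0.386, 0.0076, -0.006], "turn": [0.008, 0.007, -0.137]}, {"claw": 0.085, "travel": [0.386, 0.0076, -0.006], "turn": [0.008, 0.007, -0.137]}]'

```text
clock: 17.5
eef_pos: [540.9, 171.0, 269.5]
ee_rot: [[-0.265, 0.964, -0.001], [0.964, 0.265, -0.0], [-0.0, -0.001, -1.0]]
wrist_force: [0.6, 0.1, 1.2]
grip_width: 84.9
```

```bash
python3 -c "
from h import *
plan((540.8,172.5,111,15.5))"
```

```text
t 17.5 pos [540.9 171.  269.5] yaw 15.4 w 84.9 F [0.6 0.1 1.2] q [ 0.17  0.07  1.65 -0.    1.43 -0.1 ]
(540.8, 172.5, 111, 15.5) travel [0.0015, 0.0004, 0.1585] turn [-0.001, 0.0, -0.002]
```

Request:
send_rows --rows '[{"claw": 0.085, "travel": [0.0015, 0.0004, 0.04], "turn": [-0.001, 0, -0.002]}, {"claw": 0.085, "travel": [0.0015, 0.0004, 0.08], "turn": [-0.001, 0, -0.002]}, {"claw": 0.085, "travel": [0.0015, 0.0004, 0.12], "turn": [-0.001, 0, -0.002]}, {"claw": 0.085, "travel": [0.0015, 0.0004, 0.15], "turn": [-0.001, 0, -0.002]}, {"claw": 0.085, "travel": [0.0015, 0.0004, 0.158], "turn": [-0.001, 0, -0.002]}, {"claw": 0.065, "travel": [0.0015, 0.0004, 0.158], "turn": [-0.001, 0, -0.002]}, {"claw": 0.045, "travel": [0.0015, 0.0004, 0.158], "turn": [-0.001, 0, -0.002]}, {"claw": 0.035, "travel": [0.0015, 0.0004, 0.158], "turn": [-0.001, 0, -0.002]}, {"claw": 0.022, "travel": [0.0015, 0.0004, 0.158], "turn": [-0.001, 0, -0.002]}, {"claw": 0.022, "travel": [0.0015, 0.0004, 0.158], "turn": [-0.001, 0, -0.002]}, {"claw": 0.022, "travel": [0.0015, 0.0004, 0.158], "turn": [-0.001, 0, -0.002]}, {"claw": 0.022, "travel": [0.0015, 0.0004, 0.158], "turn": [-0.001, 0, -0.002]}]'

```text
clock: 18.7
eef_pos: [541.8, 172.7, 113.9]
ee_rot: [[-0.267, 0.964, 0.003], [0.964, 0.267, 0.0], [-0.001, 0.003, -1.0]]
wrist_force: [-2.2, -0.7, 6.4]
grip_width: 30.6
```

Request:
send_rows --rows '[{"claw": 0.022, "travel": [0, 0, -0.02], "turn": [0, 0, 0]}, {"claw": 0.022, "travel": [0, 0, -0.05], "turn": [0, 0, 0]}, {"claw": 0.022, "travel": [0, 0, -0.09], "turn": [0, 0, 0]}, {"claw": 0.022, "travel": [0, 0, -0.13], "turn": [0, 0, 0]}, {"claw": 0.022, "travel": [0, 0, -0.165], "turn": [0, 0, 0]}, {"claw": 0.022, "travel": [0, 0, -0.18], "turn": [0, 0, 0]}, {"claw": 0.022, "travel": [0, 0, -0.18], "turn": [0, 0, 0]}]'

```text
clock: 19.4
eef_pos: [542.6, 173.0, 297.2]
ee_rot: [[-0.267, 0.964, 0.009], [0.964, 0.267, 0.001], [-0.001, 0.009, -1.0]]
wrist_force: [0.5, 0.2, -1.6]
grip_width: 30.4
```

```bash
python3 -c "
from h import *
plan((575,-156.5,290,7.7))
from plant import arm
c=arm.read_camera('scene');P=cloud(c);z=P[...,2];k=(z>165)&(z<265)&(np.hypot(P[...,0]-541,P[...,1]-172)<50)
q=P[k]
for a in range(165,265,15):
    s=q[(q[:,2]>=a)&(q[:,2]<a+15)]
    if len(s): print(a,len(s),s.mean(0).round(1))
"
```

```text
t 19.4 pos [542.6 173.  297.2] yaw 15.5 w 30.4 F [ 0.5  0.2 -1.6] q [ 0.17  0.05  1.61 -0.    1.47 -0.1 ]
(575, -156.5, 290, 7.7) travel [-0.3261, -0.057, 0.0071] turn [0.009, 0.001, 0.136]
195 83 [551.  176.8 204.1]
210 102 [551.3 177.2 217.6]
225 116 [551.4 176.8 232.5]
240 113 [551.8 177.1 247.7]
255 75 [551.7 177.1 259.9]
```

The torch is held and vertical. Now I transfer it.

Request:
send_rows --rows '[{"claw": 0.022, "travel": [-0.015, -0.003, 0], "turn": [0.009, 0, 0.01]}, {"claw": 0.022, "travel": [-0.04, -0.007, 0], "turn": [0.009, 0, 0.02]}, {"claw": 0.022, "travel": [-0.075, -0.013, 0.002], "turn": [0.009, 0, 0.04]}, {"claw": 0.022, "travel": [-0.112, -0.02, 0.004], "turn": [0.009, 0, 0.05]}, {"claw": 0.022, "travel": [-0.15, -0.026, 0.006], "turn": [0.009, 0, 0.07]}, {"claw": 0.022, "travel": [-0.188, -0.033, 0.007], "turn": [0.009, 0, 0.08]}, {"claw": 0.022, "travel": [-0.225, -0.039, 0.007], "turn": [0.009, 0, 0.1]}, {"claw": 0.022, "travel": [-0.26, -0.0455, 0.007], "turn": [0.009, 0, 0.11]}, {"claw": 0.022, "travel": [-0.29, -0.051, 0.007], "turn": [0.009, 0, 0.136]}, {"claw": 0.022, "travel": [-0.312, -0.0545, 0.007], "turn": [0.009, 0, 0.136]}, {"claw": 0.022, "travel": [-0.324, -0.057, 0.007], "turn": [0.009, 0, 0.136]}, {"claw": 0.022, "travel": [-0.326, -0.057, 0.007], "turn": [0.009, 0, 0.136]}]'

```text
clock: 20.65
eef_pos: [572.7, -158.1, 285.1]
ee_rot: [[-0.132, 0.991, -0.008], [0.991, 0.132, -0.0], [0.001, -0.008, -1.0]]
wrist_force: [-0.0, -0.5, -0.7]
grip_width: 30.7
```

Request:
send_rows --rows '[{"claw": 0.022, "travel": [0, 0, 0], "turn": [0, 0, 0]}, {"claw": 0.022, "travel": [0, 0, 0], "turn": [0, 0, 0]}]'

```text
clock: 20.85
eef_pos: [572.3, -157.2, 284.2]
ee_rot: [[-0.133, 0.991, -0.009], [0.991, 0.133, 0.001], [0.002, -0.009, -1.0]]
wrist_force: [0.1, -0.2, -1.2]
grip_width: 30.4
```

```bash
python3 -c "
from h import *
plan((575,-156.6,116,7.7));held(165)"
```

```text
t 20.85 pos [ 572.3 -157.2  284.2] yaw 7.6 w 30.4 F [ 0.1 -0.2 -1.2] q [-0.4   0.13  1.55 -0.    1.47 -0.53]
(575, -156.6, 116, 7.7) travel [-0.0001, 0.0043, 0.1682] turn [-0.009, -0.002, -0.001]
scene rim [ 579.4 -183. ] 8.4
  held px 419 lowest z 185.4
   z 184.0 ((574.8567504882812, -151.0557403564453), (14.197622299194336, 26.00833511352539), 57.16360092163086)
   z 209.0 ((575.7825317382812, -151.18276977539062), (14.151461601257324, 25.80672264099121), 53.15272903442383)
   z 234.0 ((575.748046875, -151.57455444335938), (15.544281959533691, 26.52111053466797), 56.745113372802734)
top rim [ 578.7 -182.2] 8.2
```

Request:
send_rows --rows '[{"claw": 0.022, "travel": [0, 0.0043, 0.03], "turn": [-0.009, -0.002, 0]}, {"claw": 0.022, "travel": [0, 0.0043, 0.065], "turn": [-0.009, -0.002, 0]}, {"claw": 0.022, "travel": [0, 0.0043, 0.1], "turn": [-0.009, -0.002, 0]}, {"claw": 0.022, "travel": [0, 0.0043, 0.12], "turn": [-0.009, -0.002, 0]}, {"claw": 0.022, "travel": [0, 0.0043, 0.14], "turn": [-0.009, -0.002, 0]}, {"claw": 0.022, "travel": [0, 0.0043, 0.154], "turn": [-0.009, -0.002, 0]}, {"claw": 0.022, "travel": [0, 0.0043, 0.163], "turn": [-0.009, -0.002, 0]}, {"claw": 0.022, "travel": [0, 0.0043, 0.167], "turn": [-0.009, -0.002, 0]}, {"claw": 0.022, "travel": [0, 0.0043, 0.169], "turn": [-0.009, -0.002, 0]}, {"claw": 0.022, "travel": [0, 0.0043, 0.17], "turn": [-0.009, -0.002, 0]}, {"claw": 0.022, "travel": [0, 0.0043, 0.171], "turn": [-0.009, -0.002, 0]}]'

```text
clock: 22.05
eef_pos: [576.1, -156.7, 114.8]
ee_rot: [[-0.133, 0.991, 0.003], [0.991, 0.133, -0.001], [-0.002, 0.002, -1.0]]
wrist_force: [-0.3, -0.3, -1.4]
grip_width: 30.4
```

Request:
send_rows --rows '[{"claw": 0.022, "travel": [0, 0, 0.001], "turn": [0, 0, 0]}, {"claw": 0.022, "travel": [0, 0, 0.002], "turn": [0, 0, 0]}]'

```text
clock: 22.25
eef_pos: [576.8, -157.1, 113.9]
ee_rot: [[-0.133, 0.991, 0.004], [0.991, 0.133, -0.002], [-0.003, 0.004, -1.0]]
wrist_force: [-2.5, 0.7, 7.9]
grip_width: 30.3
```

Request:
send_rows --rows '[{"claw": 0.034, "travel": [0, 0, -0.001], "turn": [0, 0, 0]}, {"claw": 0.045, "travel": [0, 0, -0.001], "turn": [0, 0, 0]}, {"claw": 0.065, "travel": [0, 0, -0.001], "turn": [0, 0, 0]}, {"claw": 0.085, "travel": [0, 0, -0.001], "turn": [0, 0, 0]}, {"claw": 0.085, "travel": [0, 0, -0.003], "turn": [0, 0, 0]}, {"claw": 0.085, "travel": [0, 0, -0.02], "turn": [0, 0, 0]}, {"claw": 0.085, "travel": [0, 0, -0.06], "turn": [0, 0, 0]}, {"claw": 0.085, "travel": [0, 0, -0.1], "turn": [0, 0, 0]}, {"claw": 0.085, "travel": [0, 0, -0.14], "turn": [0, 0, 0]}, {"claw": 0.085, "travel": [0, 0, -0.15], "turn": [0, 0, 0]}]'

```text
clock: 23.25
eef_pos: [578.4, -157.7, 270.2]
ee_rot: [[-0.133, 0.991, 0.013], [0.991, 0.133, -0.006], [-0.007, 0.012, -1.0]]
wrist_force: [0.1, 0.0, 0.7]
grip_width: 85.2
```

```bash
python3 -c "
from h import *
look('c',('scene','top'));plan((554.3,121.8,270,18.5))"
```

```text
scene [137, 149, 55, 46, 1391] 150.0 [ 583.9 -206.6] [ 42.3 129.5] 5
scene [286, 208, 16, 42, 538] 156.0 [555.6 121.3] [37.8 20.1] 19
top [370, 129, 18, 22, 273] 145.0 [ 587.4 -261.4] [34. 18.] 8
top [193, 145, 17, 23, 248] 155.0 [553.3 122.1] [39.  20.1] 20
t 23.35 pos [ 577.4 -157.3  266.7] yaw 7.6 w 84.9 F [ 0.5 -0.5 -0.5] q [-0.4   0.13  1.58 -0.    1.42 -0.53]
(554.3, 121.8, 270, 18.5) travel [0.2796, 0.0143, -0.0046] turn [0.008, 0.006, -0.189]
```

View pics/c_scene.png

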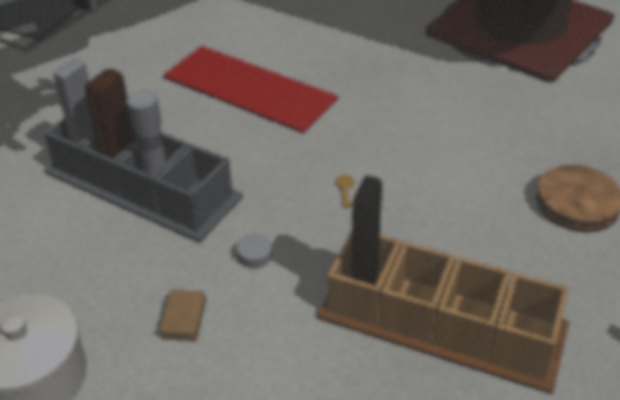

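The torch stands upright at (148,130) in the third compartment from the right. Black at (367,230) is the last one.

Request:
send_rows --rows '[{"claw": 0.085, "travel": [0.04, 0, -0.004], "turn": [0, 0, -0.02]}, {"claw": 0.085, "travel": [0.2796, 0.0143, -0.0046], "turn": [0.008, 0.006, -0.189]}, {"claw": 0.085, "travel": [0.2796, 0.0143, -0.0046], "turn": [0.008, 0.006, -0.189]}, {"claw": 0.085, "travel": [0.2796, 0.0143, -0.0046], "turn": [0.008, 0.006, -0.189]}, {"claw": 0.085, "travel": [0.2796, 0.0143, -0.0046], "turn": [0.008, 0.006, -0.189]}, {"claw": 0.085, "travel": [0.2796, 0.0143, -0.0046], "turn": [0.008, 0.006, -0.189]}, {"claw": 0.085, "travel": [0.2796, 0.0143, -0.0046], "turn": [0.008, 0.006, -0.189]}, {"claw": 0.085, "travel": [0.2796, 0.0143, -0.0046], "turn": [0.008, 0.006, -0.189]}, {"claw": 0.085, "travel": [0.2796, 0.0143, -0.0046], "turn": [0.008, 0.006, -0.189]}, {"claw": 0.085, "travel": [0.2796, 0.0143, -0.0046], "turn": [0.008, 0.006, -0.189]}]'

```text
clock: 24.35
eef_pos: [554.2, 120.4, 269.2]
ee_rot: [[-0.315, 0.949, -0.002], [0.949, 0.315, -0.0], [0.0, -0.002, -1.0]]
wrist_force: [0.3, 0.2, -0.8]
grip_width: 85.1
```

```bash
python3 -c "
from h import *
plan((554.3,121.8,111,18.5))"
```

```text
t 24.35 pos [554.2 120.4 269.2] yaw 18.4 w 85.1 F [ 0.3  0.2 -0.8] q [ 0.08  0.07  1.65 -0.    1.43 -0.25]
(554.3, 121.8, 111, 18.5) travel [0.0013, 0.0008, 0.1582] turn [-0.002, -0.0, -0.002]
```

Request:
send_rows --rows '[{"claw": 0.085, "travel": [0.0013, 0.0008, 0.04], "turn": [-0.002, 0, -0.01]}, {"claw": 0.085, "travel": [0.0013, 0.0008, 0.08], "turn": [-0.002, 0, -0.01]}, {"claw": 0.085, "travel": [0.0013, 0.0008, 0.12], "turn": [-0.002, 0, -0.01]}, {"claw": 0.085, "travel": [0.0013, 0.0008, 0.15], "turn": [-0.002, 0, -0.01]}, {"claw": 0.085, "travel": [0.0013, 0.0008, 0.158], "turn": [-0.002, 0, -0.01]}, {"claw": 0.065, "travel": [0.0013, 0.0008, 0.158], "turn": [-0.002, 0, -0.01]}, {"claw": 0.05, "travel": [0.0013, 0.0008, 0.158], "turn": [-0.002, 0, -0.01]}, {"claw": 0.03, "travel": [0.0013, 0.0008, 0.158], "turn": [-0.002, 0, -0.01]}, {"claw": 0.03, "travel": [0.0013, 0.0008, 0.158], "turn": [-0.002, 0, -0.01]}, {"claw": 0.03, "travel": [0.0013, 0.0008, 0.158], "turn": [-0.002, 0, -0.01]}, {"claw": 0.03, "travel": [0.0013, 0.0008, 0.158], "turn": [-0.002, 0, -0.01]}, {"claw": 0.03, "travel": [0.0013, 0.0008, 0.158], "turn": [-0.002, 0, -0.01]}]'

```text
clock: 25.55
eef_pos: [555.9, 121.8, 113.7]
ee_rot: [[-0.325, 0.946, 0.004], [0.946, 0.325, 0.0], [-0.001, 0.004, -1.0]]
wrist_force: [-1.1, 0.1, 5.5]
grip_width: 39.4
```

Request:
send_rows --rows '[{"claw": 0.03, "travel": [0, 0, -0.02], "turn": [0, 0, 0]}, {"claw": 0.03, "travel": [0, 0, -0.05], "turn": [0, 0, 0]}, {"claw": 0.03, "travel": [0, 0, -0.09], "turn": [0, 0, 0]}, {"claw": 0.03, "travel": [0, 0, -0.13], "turn": [0, 0, 0]}, {"claw": 0.03, "travel": [0, 0, -0.165], "turn": [0, 0, 0]}, {"claw": 0.03, "travel": [0, 0, -0.18], "turn": [0, 0, 0]}, {"claw": 0.03, "travel": [0, 0, -0.18], "turn": [0, 0, 0]}]'

```text
clock: 26.25
eef_pos: [556.5, 122.0, 296.8]
ee_rot: [[-0.325, 0.946, 0.01], [0.946, 0.325, 0.001], [-0.003, 0.01, -1.0]]
wrist_force: [0.6, -1.3, -2.0]
grip_width: 39.6
```

```bash
python3 -c "
from h import *
plan((567.7,-103,290,7.7))"
```

```text
t 26.25 pos [556.5 122.  296.8] yaw 19.0 w 39.6 F [ 0.6 -1.3 -2. ] q [ 0.08  0.05  1.61 -0.    1.47 -0.25]
(567.7, -103, 290, 7.7) travel [-0.2164, -0.0626, 0.0068] turn [0.01, 0.002, 0.197]
```

Request:
send_rows --rows '[{"claw": 0.03, "travel": [-0.012, -0.004, 0], "turn": [0.01, 0.002, 0.01]}, {"claw": 0.03, "travel": [-0.032, -0.009, 0], "turn": [0.01, 0.002, 0.03]}, {"claw": 0.03, "travel": [-0.06, -0.017, 0.003], "turn": [0.01, 0.002, 0.06]}, {"claw": 0.03, "travel": [-0.09, -0.026, 0.006], "turn": [0.01, 0.002, 0.09]}, {"claw": 0.03, "travel": [-0.12, -0.035, 0.007], "turn": [0.01, 0.002, 0.12]}, {"claw": 0.03, "travel": [-0.15, -0.043, 0.007], "turn": [0.01, 0.002, 0.15]}, {"claw": 0.03, "travel": [-0.178, -0.051, 0.007], "turn": [0.01, 0.002, 0.18]}, {"claw": 0.03, "travel": [-0.2, -0.058, 0.007], "turn": [0.01, 0.002, 0.197]}, {"claw": 0.03, "travel": [-0.213, -0.062, 0.007], "turn": [0.01, 0.002, 0.197]}, {"claw": 0.03, "travel": [-0.216, -0.0626, 0.007], "turn": [0.01, 0.002, 0.197]}, {"claw": 0.03, "travel": [-0.216, -0.0626, 0.007], "turn": [0.01, 0.002, 0.197]}]'

```text
clock: 27.35
eef_pos: [567.1, -102.6, 288.5]
ee_rot: [[-0.133, 0.991, -0.002], [0.991, 0.133, 0.001], [0.002, -0.002, -1.0]]
wrist_force: [0.3, 0.4, -1.1]
grip_width: 39.6
```

Request:
send_rows --rows '[{"claw": 0.03, "travel": [0, 0, 0], "turn": [0, 0, 0]}, {"claw": 0.03, "travel": [0, 0, 0], "turn": [0, 0, 0]}]'

```text
clock: 27.55
eef_pos: [567.0, -101.5, 288.2]
ee_rot: [[-0.135, 0.991, -0.002], [0.991, 0.135, 0.002], [0.002, -0.002, -1.0]]
wrist_force: [0.3, 0.3, -1.8]
grip_width: 39.2
```

```bash
python3 -c "
from h import *
plan((568,-103.2,116,7.7));held(165)"
```

```text
t 27.55 pos [ 567.  -101.5  288.2] yaw 7.7 w 39.2 F [ 0.3  0.3 -1.8] q [-0.31  0.08  1.6   0.    1.47 -0.45]
(568, -103.2, 116, 7.7) travel [-0.0021, 0.0011, 0.1722] turn [-0.002, -0.002, 0.001]
scene rim [ 578.4 -183.5] 8.2
  held px 592 lowest z 192.4
   z 190.0 ((567.4346313476562, -93.39337921142578), (19.155202865600586, 40.301109313964844), 73.4925308227539)
   z 215.0 ((567.0037231445312, -94.3476333618164), (16.521770477294922, 41.9676399230957), 77.39878845214844)
   z 240.0 ((568.837646484375, -94.35541534423828), (18.324058532714844, 41.33579635620117), 72.35086059570312)
top rim [ 578.4 -182. ] 8.2
  held px 132 lowest z 193.3
   z 192.0 ((561.3038330078125, -93.1196060180664), (40.18351364135742, 12.935027122497559), 27.702831268310547)
   z 217.0 ((560.4725341796875, -92.14282989501953), (36.2454833984375, 9.363441467285156), 25.95532989501953)
   z 242.0 ((562.6734619140625, -90.6382827758789), (33.58859634399414, 3.2551286220550537), 12.864165306091309)
```

Request:
send_rows --rows '[{"claw": 0.03, "travel": [-0.002, 0.001, 0.03], "turn": [-0.002, -0.002, 0]}, {"claw": 0.03, "travel": [-0.002, 0.001, 0.065], "turn": [-0.002, -0.002, 0]}, {"claw": 0.03, "travel": [-0.002, 0.001, 0.1], "turn": [-0.002, -0.002, 0]}, {"claw": 0.03, "travel": [-0.002, 0.001, 0.12], "turn": [-0.002, -0.002, 0]}, {"claw": 0.03, "travel": [-0.002, 0.001, 0.14], "turn": [-0.002, -0.002, 0]}, {"claw": 0.03, "travel": [-0.002, 0.001, 0.157], "turn": [-0.002, -0.002, 0]}, {"claw": 0.03, "travel": [-0.002, 0.001, 0.167], "turn": [-0.002, -0.002, 0]}, {"claw": 0.03, "travel": [-0.002, 0.001, 0.171], "turn": [-0.002, -0.002, 0]}, {"claw": 0.03, "travel": [-0.002, 0.001, 0.173], "turn": [-0.002, -0.002, 0]}, {"claw": 0.03, "travel": [-0.002, 0.001, 0.174], "turn": [-0.002, -0.002, 0]}, {"claw": 0.03, "travel": [-0.002, 0.001, 0.175], "turn": [-0.002, -0.002, 0]}]'

```text
clock: 28.75
eef_pos: [568.8, -103.5, 114.5]
ee_rot: [[-0.135, 0.991, 0.002], [0.991, 0.135, -0.001], [-0.001, 0.002, -1.0]]
wrist_force: [-0.1, 0.0, -0.6]
grip_width: 39.9
```

Request:
send_rows --rows '[{"claw": 0.03, "travel": [0, 0, 0.001], "turn": [0, 0, 0]}, {"claw": 0.03, "travel": [0, 0, 0.002], "turn": [0, 0, 0]}]'

```text
clock: 28.95
eef_pos: [569.4, -103.8, 113.7]
ee_rot: [[-0.135, 0.991, 0.003], [0.991, 0.135, -0.001], [-0.002, 0.003, -1.0]]
wrist_force: [-3.0, 0.8, 9.4]
grip_width: 39.4
```

Contact. I release, rise and move well clear.

Request:
send_rows --rows '[{"claw": 0.042, "travel": [0, 0, -0.001], "turn": [0, 0, 0]}, {"claw": 0.052, "travel": [0, 0, -0.001], "turn": [0, 0, 0]}, {"claw": 0.068, "travel": [0, 0, -0.001], "turn": [0, 0, 0]}, {"claw": 0.085, "travel": [0, 0, -0.001], "turn": [0, 0, 0]}, {"claw": 0.085, "travel": [0, 0, -0.003], "turn": [0, 0, 0]}, {"claw": 0.085, "travel": [0, 0, -0.02], "turn": [0, 0, 0]}, {"claw": 0.085, "travel": [0, 0, -0.06], "turn": [0, 0, 0]}, {"claw": 0.085, "travel": [0, 0, -0.1], "turn": [0, 0, 0]}, {"claw": 0.085, "travel": [0, 0, -0.14], "turn": [0, 0, 0]}, {"claw": 0.085, "travel": [0, 0, -0.17], "turn": [0, 0, 0]}, {"claw": 0.085, "travel": [0, 0, -0.17], "turn": [0, 0, 0]}]'

```text
clock: 30.05
eef_pos: [571.3, -104.3, 290.1]
ee_rot: [[-0.135, 0.991, 0.013], [0.991, 0.135, -0.005], [-0.006, 0.012, -1.0]]
wrist_force: [-0.1, -0.8, -0.8]
grip_width: 84.7
```

Request:
send_rows --rows '[{"claw": 0.085, "travel": [0.04, -0.03, -0.01], "turn": [0, 0, 0]}, {"claw": 0.085, "travel": [0.09, -0.06, -0.01], "turn": [0, 0, 0]}, {"claw": 0.085, "travel": [0.13, -0.09, -0.01], "turn": [0, 0, 0]}, {"claw": 0.085, "travel": [0.15, -0.1, -0.01], "turn": [0, 0, 0]}, {"claw": 0.085, "travel": [0.15, -0.1, -0.01], "turn": [0, 0, 0]}, {"claw": 0.085, "travel": [0.15, -0.1, -0.01], "turn": [0, 0, 0]}]'

```text
clock: 30.65
eef_pos: [451.8, 31.2, 297.6]
ee_rot: [[-0.136, 0.991, 0.013], [0.991, 0.136, -0.005], [-0.007, 0.012, -1.0]]
wrist_force: [0.1, 0.1, 0.5]
grip_width: 85.4
```

```bash
python3 -c "
from h import *
look('d',('scene','top'));plan()
a=cv2.imread('pics/d_scene.png');b=cv2.imread('pics/d_top.png');cv2.imwrite('pics/d.png',np.vstack([a[:300],b[:300]]))"
```

```text
scene [137, 149, 55, 46, 1396] 152.0 [ 583.1 -209.8] [ 43.2 125.1] 6
scene [193, 167, 21, 38, 566] 155.0 [ 569.1 -103.1] [38.2 20.6] 7
top [370, 129, 18, 22, 305] 145.0 [ 588.1 -261. ] [35.6 18.7] 3
top [345, 130, 20, 25, 393] 150.0 [ 582.3 -209.4] [43.1 25.6] 7
top [322, 137, 18, 18, 239] 142.0 [ 574.7 -156.2] [29.7 30.7] 45
top [299, 138, 14, 23, 262] 156.0 [ 566.8 -102.1] [39. 20.] 6
t 30.75 pos [452.4  30.3 297.6] yaw 7.7 w 85.0 F [-0.9  0.8  0.4] q [-0.1  -0.25  1.89 -0.    1.49 -0.24]
```

View pics/d.png

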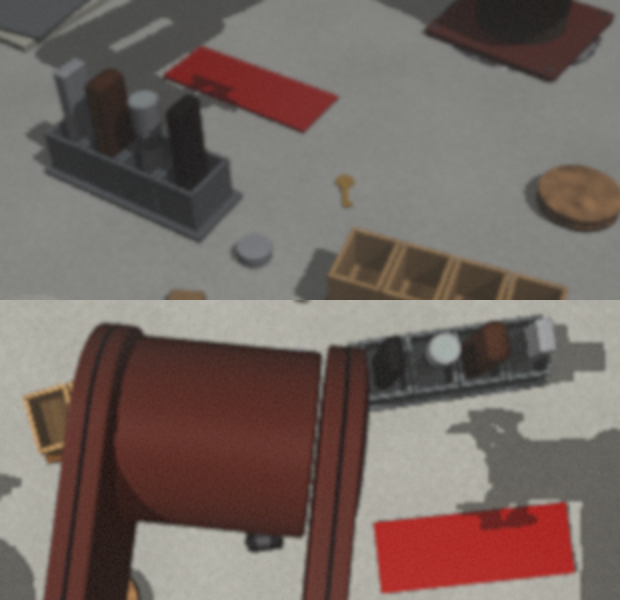

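All four stand upright in the steel caddy. From left to right they are black, torch, case, silver, and the bamboo caddy is empty. Their tops read at the same heights as when they stood in the bamboo caddy, so they rest on the floor.

```bash
python3 -c "
from plant import arm
print(arm.job_done())"
```

```text
the job is handed in; nothing more can be done
None
```

All four things are in the grey steel caddy in reverse order, and I handed the job in at about 31 s of the 109 s limit. From the robot's left to right they now stand black remote, torch, spectacle case, silver remote; in the bamboo caddy it was silver, case, torch, black.

I gripped each one across its width and lowered it until the wrist force showed it touching the compartment floor. I then opened the gripper and moved away.

- **Final pictures:** the top and scene cameras show all four upright, one per compartment, and the bamboo caddy empty. From above, the positions are within about 3 mm of the compartment centres. The tops are at the same heights as at the start (black 156, torch 142, case 150, silver 145 mm).
- **Limits:** the highest wrist force reported at the end of a move was about 11 N.
- **Disagreements:** the two cameras differ by about 1–3 mm on positions, roughly the stated calibration error. In the last scene-camera measurement, silver, case and torch merged into one blob, so their separate positions come from the top camera only. No check failed.

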